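# Offer up a cross-halving joint

## Task

Pick up the stick with the notch in the middle of its underside, carry it over the tools without shifting them or the other pieces, and offer it up to the notched rail in the vise: level, square across the rail, its notch straight above the rail's notch and its underside about 6 mm clear of the rail's top, so that I can sight the pencil lines before it is driven home. The joint is cut to a knife fit, so never let the stick or the gripper knock or rest on the rail or vise. Finish still holding it there, dead still, not touching the rail or vise.

Things in the scene. Friction and masses are not known exactly. Their poses are not given: they have to be found in the camera images.
- crosspiece_mid (a point): Cross-piece: pale wooden stick 180 x 36 x 36 mm, 0.11-0.19 kg, flat on the bench, notch underneath. The notch crosses the underside at mid-length, 37 wide along the stick, 18 deep (there only the upper 18 is solid). Two pencil lines are squared round it, 39 apart, just outside the notch. Point: its centre, 18 above its underside. x along the stick, z up; both ends alike.
- rail_notch (a point): Centre of the rail's notch at the level of the rail's top face, 100 mm above the bench. The rail: pale bar 36 wide, 48 deep, 340 long, fixed level in the vise. Notch cut down from its top, 37 long, 18 deep, open at both sides, a pencil line by each edge. y along the rail; x across it: the cross-piece's length is to lie along x, either way round.
- vise: Twin-screw wooden bench vise, fixed, rail included: jaws 300 mm long along y, 124 across x over the pair, tops 76 above the bench (24 below the rail's top); two 74 mm iron handwheels on its -x side reach 92 from the rail's centre line and 81 high. Origin on the bench below the rail's notch; y along the rail. Place and yaw vary.
- end_lap_mid (a point): Another stick of the same stock (180 x 36 x 36), not to be moved: its cut-out is under one end (37 long, 18 deep) and has a single pencil line. Point at its centre, half-way up; x along it.
- blank_mid (a point): Third stick of the same stock (180 x 36 x 36), uncut, no lines, not to be moved. Point at its centre, half-way up; x along it.
- chisel_tops (a point): Loose oak chisel stand 190 x 55 x 60 high, long side along its x, with four chisels upright in a row; it stands between the sticks and the vise. Point at the middle of the row, at the top of the handles, 185 above the bench. Leave it alone.
- plane: Wooden hand plane 240 x 70 x 36, its slanted iron rising to 85 above the bench, lying with its length along its x, far side of the bench. Origin under its centre. Leave it alone.
- glue_mid (a point): White glue bottle, 58 across, 150 high, standing. Point half-way up. Leave it alone.
- hammer: Hammer 280 long with a wooden handle, lying on the bench along its x, under 60 high. Leave it alone.
- saw: Pull saw lying flat along its x, 480 long, under 30 high, at the left of the vise. Origin on the bench near its middle. Leave it alone.
- offcut: Short offcut of the same stock 50 x 36 x 36. Origin under its centre. Leave it alone.
- gauge: Dark wooden marking gauge, beam 200 long, fence 56 high. Origin under its fence. Leave it alone.
Things that resemble listed ones, but are neither listed nor needed, are in the scene too. Leave any blue or purple look-alike of the part that bears crosspiece_mid alone.

How it is judged:
On the way:
1. the cross-piece is lifted in the fingers, clear of the bench (height (world z) of crosspiece_mid above 0.06 m and contact force between crosspiece and the fingers above 1 N), for 0.2 s.
At the end, for the whole second after the job is handed in: Held still in the fingers, notch down: centred within 6 mm over the rail's notch, square and level within 4 degrees, underside 1.5 to 12 mm above the rail's top; nothing touches rail or vise; every other thing within 20 mm of its start (horizontal distance between crosspiece_mid and rail_notch below 0.006 m and z of crosspiece_mid in the frame of rail_notch between 0.0195 and 0.03 m and angle between the x axis of crosspiece_mid and the x axis of rail_notch, either way round below 0.07 rad and angle between crosspiece_mid's own z axis and vertical below 0.07 rad and contact force between crosspiece and the fingers above 1 N and contact force between vise and anything else below 0.1 N and linear speed of crosspiece below 0.02 m/s and angular speed of crosspiece below 0.15 rad/s and distance of each of end_lap_mid, blank_mid, chisel_tops, plane, glue_mid, hammer, saw, offcut, gauge from where it was at the start of the episode below 0.02 m); the arm keeps its last pose, push and grip.
It fails at once if the cross-piece knocks against the rail or vise (more than 1.5 N) (contact force between crosspiece and vise above 1.5 N).
It fails at once if the arm or fingers bump the rail or vise (more than 5 N) (contact force between vise and the arm above 5 N or contact force between vise and the fingers above 5 N).
It fails at once if another stick, a tool or the glue bottle is shifted more than 20 mm (distance of any of end_lap_mid, blank_mid, chisel_tops, plane, glue_mid, hammer, saw, offcut, gauge from where it was at the start of the episode above 0.02 m).
It also fails if it takes over 51 s, if anything falls off the work surface, if the arm or the gripper's body presses on something with over 40 N, if the wrist force passes 120 N, or if a joint passes its speed limit or range.

## Robot

A 6-joint arm with a two-finger parallel gripper is mounted at the origin on the work surface. World frame = base frame: x ahead of the robot, y to its left, z up, the work surface at z = 0. Lengths are in m, angles in rad, forces in N, time in s.
With the tool pointing down it reaches from about 0.275 to 0.825 m from the base axis. Payload 5.2 kg.
Tool frame: the origin (TCP) lies at the very end of the fingers, on their centre line; the grasp point (between the pads) lies 19 mm behind it; z points along the fingers, y is the line along which they close (so a half turn about z gives the same grasp; the last joint's range is limited). The gripper opens to 93 mm and grips with 3 to 60 N. Pads are 15 mm wide; open, the fingers measure 128 mm over their backs; the gripper's body (75 mm by 188 mm) begins 65 mm behind the grasp point.
Start: joints at [1.004, 0.259, 1.535, -0, 1.348, -0.203], TCP at [0.196, 0.514, 0.219] pointing down, gripper open.
Joint ranges: [-3.14, 3.14], [-0.91, 2.08], [0.19, 2.58], [-1.22, 4.36], [0.22, 2.71], [-3.12, 3.12]. Speed limits (rad/s): [2.57, 2.57, 3.14, 3.14, 3.14, 3.14].

## Interface

Orientations are given as a rotation vector (axis times angle).
In Python, from station import robot gives the robot as it stands. Calls block until the motion is done:
- robot.movep(position, orientation): joint-space move of the TCP to a pose.
- robot.move_l(position, feed=0.15, rotation=None, until_force=None): straight line of the TCP; rotation=None keeps the orientation; feed is the mean speed in m/s. With until_force (N) it stops when the force on the tool has changed by that much, and returns True; else False.
- robot.move_j(angles): joint-space move.
- robot.grip(opening, grip_force=None): finger opening in m; grip_force is the grip in N (None keeps the last); returns when the fingers have stopped.
- robot.dwell(seconds).
- robot.solve_ik(position, orientation): joint angles nearest the present ones, or None.
- robot.camera(name): name is "side" or "top"; returns the picture (384x512x3 uint8, blue, green, red); there is no depth.
- robot.get_calibration(name): a dict with "fov_y" (degrees; the focal length in pixels is half the picture's height over the tangent of half this angle, whatever the lens; pixels are square), "cx", "cy" (the principal point, pixels), "D" ([k1, k2, p1, p2, k3] as OpenCV has them; the pictures are not rectified), "T" (4x4, takes a point from camera to world coordinates). Camera axes: x right, y down, z forward; pixel columns grow to the right and rows downward; lengths in m; the calibration is good to about 2 mm. A picture is of the moment at which its call begins. get_calibration takes no time and is no camera call.
A pose or a line that the arm cannot do raises robot.PlanningError and nothing moves.
- robot.hand_in(): hands the job in; it is judged then, once.
Readings, each from a call of its own:
- robot.read_time(): time.
- robot.read_joint_positions(): joint angles.
- robot.read_qvel(): joint speeds.
- robot.read_joint_efforts(): joint torques, N m.
- robot.read_tool_pos(): TCP position.
- robot.read_tool_rot(): TCP orientation.
- robot.read_wrist_force(): force on the tool from outside, world axes, zero at the start.
- robot.read_wrist_torque(): the same for the moment, N m.
- robot.read_finger_gap(): finger opening in m.
- robot.read_grasp_force(): force on a finger pad.
Only numpy, scipy, OpenCV 4.12 (cv2) and the standard library are available. Lean on these libraries where they do the work, as an engineer would, in place of code of your own. Each camera call takes 0.05 s, during which the arm holds its last target. There are 200 camera calls.

## Working session

There is one attempt and no reset: what is moved stays moved. The work goes in short steps, each a Python script; the robot and the scene stay as the last script left them, time stands still between calls to the robot, and variables do not carry over. Pictures are saved under pics/ and viewed, at most 10 in all, crops included, and the job is handed in when it is done.

```bash
ls; mkdir -p pics
python3 - <<'E'
from station import robot
import cv2,numpy as np
for n in("top","side"):
    im=robot.camera(n); cv2.imwrite(f"pics/{n}0.png",im)
    c=robot.get_calibration(n); print(n,c["fov_y"],c["cx"],c["cy"],c["D"]); print(np.round(c["T"],4))
print(robot.read_time(),robot.read_tool_rot())
E
```

```text
pics
top 51.52659285124752 250.95942441893584 190.8875438060317 [0.00895428 0.         0.         0.         0.        ]
[[-0.0285 -0.9947  0.0987  0.3851]
 [-0.9996  0.0289  0.0025  0.0591]
 [-0.0054 -0.0986 -0.9951  1.6981]
 [ 0.      0.      0.      1.    ]]
side 51.553557487409016 251.77770915121425 195.8822133748997 [0.00783547 0.         0.         0.         0.        ]
[[ 0.847  -0.3818  0.3699 -0.0711]
 [-0.5315 -0.5994  0.5985 -0.8807]
 [-0.0068 -0.7035 -0.7107  1.2489]
 [ 0.      0.      0.      1.    ]]
0.1 [-5.68161598e-01 -3.08912944e+00  2.38999650e-03]
```

View pics/top0.png

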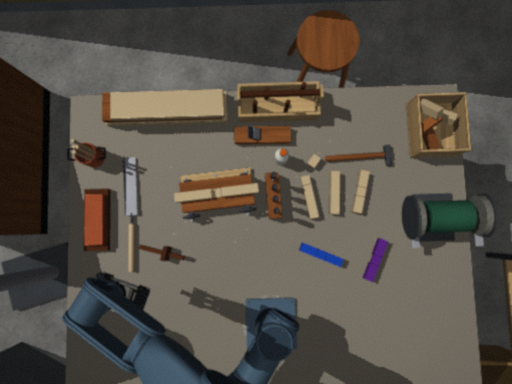

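View pics/side0.png

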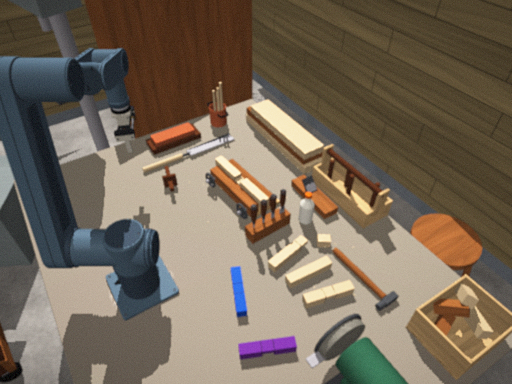

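The top view shows the vise and rail at (217,192), the chisel stand at (273,196), and three pale sticks at (310,197), (335,193) and (361,192). I'll enlarge the sticks and the rail.

Run:
```python
import cv2,numpy as np
t=cv2.imread("pics/top0.png");s=cv2.imread("pics/side0.png")
r=lambda a,k:cv2.resize(a,None,fx=k,fy=k,interpolation=cv2.INTER_CUBIC)
a=r(t[160:225,170:380],3.8); b=r(s[150:310,205:365],2.2)
c=np.zeros((600,800,3),np.uint8); c[:a.shape[0],:a.shape[1]]=a[:, :800]; c[248:248+b.shape[0],:b.shape[1]]=b
d=r(s[230:310,260:360],4.3)[:344]; c[248:592,360:790]=d[:344,:430]
cv2.imwrite("pics/crop0.png",c)
```

```text
(no output)
```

View pics/crop0.png

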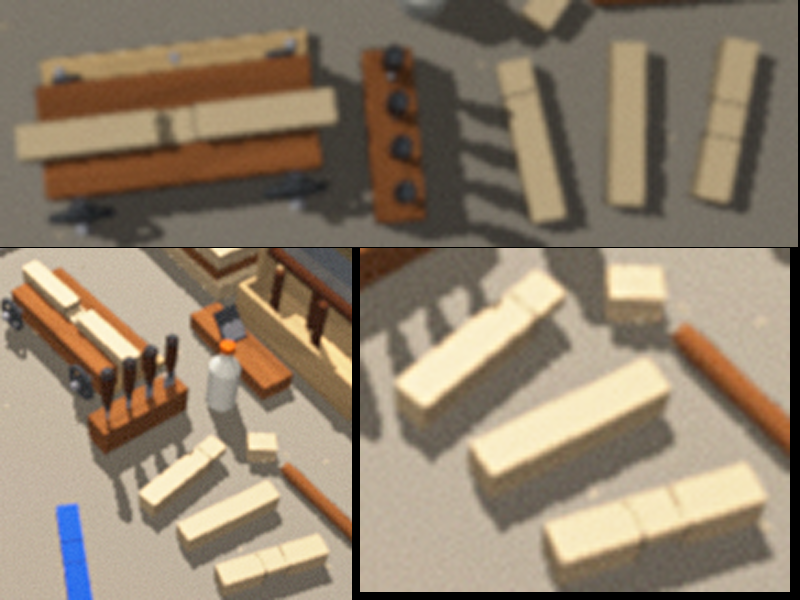

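The cross-piece is the right-hand stick, with two lines, at top (361,192). The blank is at (335,192) and the end-lap at (310,197). The rail notch is at about top (217,193), and the handwheels are on the robot side. Now the measurements.

```bash
cat > h.py <<'E'
import cv2,numpy as np
def cal(c):
    f=192/np.tan(np.radians(c["fov_y"])/2)
    return np.array([[f,0,c["cx"]],[0,f,c["cy"]],[0,0,1]]),np.array(c["D"]),np.array(c["T"])
def ray(c,uv):
    K,D,T=cal(c); p=cv2.undistortPoints(np.float64(uv).reshape(-1,1,2),K,D)[:,0]
    return T[:3,3],np.c_[p,np.ones(len(p))]@T[:3,:3].T
def plane(c,uv,z):
    o,d=ray(c,uv); return o+d*((z-o[2])/d[:,2])[:,None]
def proj(c,P):
    K,D,T=cal(c); W=np.linalg.inv(T); return cv2.projectPoints(np.float64(P).reshape(-1,1,3),cv2.Rodrigues(W[:3,:3])[0],W[:3,3],K,D)[0][:,0]
def pale(im):
    h=cv2.cvtColor(im,cv2.COLOR_BGR2HSV); return cv2.inRange(h,(10,55,95),(32,255,255))
def blobs(im):
    n,l,s,c=cv2.connectedComponentsWithStats(pale(im))
    return [(c[i],s[i,4],(l==i).astype(np.uint8)) for i in range(1,n) if s[i,4]>60]
E
python3 - <<'E'
from station import robot
from h import *
for n in("top","side"):
    im=cv2.imread(f"pics/{n}0.png"); c=robot.get_calibration(n)
    print(n)
    for ce,a,m in blobs(im):
        if a>3000: continue
        r=cv2.minAreaRect(cv2.findContours(m,0,1)[0][0]); bp=np.array(r[0])
        z=.1 if ce[0]<265 else .018
        P=plane(c,[ce,bp],z)
        ys,xs=np.nonzero(m); Q=plane(c,np.c_[xs,ys],z)[:,:2]; w,v=np.linalg.eigh(np.cov(Q.T))
        print(ce.round(1),a,np.round(r[1],1),"world",P[:,:2].round(4).tolist(),"ang",np.degrees(np.arctan2(v[1,1],v[0,1])).round(1),"LxW",np.sqrt(12*w[::-1]).round(3))
E
```

```text
top
[327.4  41.6] 2626 [61.1 50.9] world [[1.2011, -0.2915], [1.1937, -0.2904]] ang 81.6 LxW [0.24  0.212]
[280.1  85.6] 396 [16.6 87.1] world [[1.0085, -0.0766], [0.99, -0.0732]] ang 89.1 LxW [0.456 0.064]
[436.8 124.1] 2713 [63.  62.6] world [[0.8165, -0.7426], [0.8217, -0.7458]] ang 83.1 LxW [0.288 0.261]
[281.9 107. ] 1158 [19.3 82.3] world [[0.9128, -0.0809], [0.9176, -0.0679]] ang 91.6 LxW [0.325 0.084]
[241.4 134.9] 222 [15.7 21.4] world [[0.7748, 0.0958], [0.7776, 0.0863]] ang 53.3 LxW [0.074 0.059]
[275.3 133.4] 482 [15. 35.] world [[0.7971, -0.0485], [0.7969, -0.0406]] ang 87.0 LxW [0.131 0.071]
[352.7 155.2] 278 [ 5.1 59.4] world [[0.6923, -0.3756], [0.6929, -0.3785]] ang 92.6 LxW [0.253 0.02 ]
[313.6 160.4] 124 [ 9.7 12.8] world [[0.6747, -0.2078], [0.6748, -0.2077]] ang 140.8 LxW [0.055 0.041]
[215.6 189. ] 2639 [38.2 85.4] world [[0.5551, 0.2058], [0.5544, 0.2063]] ang 95.8 LxW [0.31  0.147]
[360.2 191.1] 503 [11.8 44.1] world [[0.5372, -0.399], [0.538, -0.3986]] ang 166.0 LxW [0.19  0.048]
[334.1 192.3] 483 [11. 43.] world [[0.5355, -0.2885], [0.5345, -0.2901]] ang 176
[... 1540 characters left out ...]
[36.4 10. ] world [[1.2705, -0.0754], [1.2717, -0.0767]] ang 99.0 LxW [0.167 0.054]
[447.  239.1] 2679 [73.6 44.9] world [[1.0871, -0.4553], [1.0951, -0.453]] ang 81.0 LxW [0.239 0.21 ]
[323.1 241.1] 200 [17.3 17.6] world [[0.6725, -0.2044], [0.6667, -0.2058]] ang -141.5 LxW [0.075 0.062]
[287.3 254.4] 422 [18.9 49.5] world [[0.5172, -0.1815], [0.5237, -0.1789]] ang -166.9 LxW [0.213 0.067]
[358.7 272.3] 531 [70.7  9.9] world [[0.6901, -0.386], [0.6858, -0.3844]] ang 92.2 LxW [0.253 0.035]
[309.7 271.8] 547 [16.  50.7] world [[0.5404, -0.2888], [0.5374, -0.2859]] ang 179.5 LxW [0.208 0.063]
[328.3 293.4] 799 [17.7 53.6] world [[0.5403, -0.3945], [0.5384, -0.3955]] ang 167.5 LxW [0.196 0.06 ]
```

Run:
```python
from station import robot
from h import *
t=np.median([robot.camera("top") for _ in range(5)],0).astype(np.uint8); s=np.median([robot.camera("side") for _ in range(5)],0).astype(np.uint8)
cv2.imwrite("pics/tm.png",t);cv2.imwrite("pics/sm.png",s)
h=cv2.cvtColor(t,cv2.COLOR_BGR2HSV)
for p in[(190,195),(245,189),(217,193),(212,193),(221,192),(200,183),(200,203)]: print(p,h[p[1],p[0]])
c=robot.get_calibration("top")
m=((h[...,1]<135)&(h[...,2]>115)&(h[...,0]>10)).astype(np.uint8); m[:, :165]=0;m[:,265:]=0;m[:180]=0;m[:][206:]=0
n,l,st,ce=cv2.connectedComponentsWithStats(m)
for i in range(1,n):
    if st[i,4]>100:
        ys,xs=np.nonzero(l==i);Q=plane(c,np.c_[xs,ys],.1)[:,:2];w,v=np.linalg.eigh(np.cov(Q.T))
        print(ce[i],st[i],Q.mean(0),np.degrees(np.arctan2(v[1,1],v[0,1])),np.sqrt(12*w))
r=lambda a,k:cv2.resize(a,None,fx=k,fy=k,interpolation=cv2.INTER_NEAREST)
o=np.zeros((600,800,3),np.uint8)
o[:200]=r(t[180:205,170:270],8)[:200]
o[200:600,:400]=r(t[180:205,204:229],16); o[200:600,400:]=r(s[165:205,225:265],10)
cv2.imwrite("pics/crop1.png",o)
```

```text
(190, 195) [ 19  77 182]
(245, 189) [ 20  77 182]
(217, 193) [ 20  76 184]
(212, 193) [ 19  80 111]
(221, 192) [ 18  79 168]
(200, 183) [ 11 175 118]
(200, 203) [ 12 176 126]
[202.74479167 191.85850694] [ 165  180   94   26 1152] [0.54523988 0.25785029] 91.66772087551314 [0.07405855 0.40700773]
```

View pics/crop1.png

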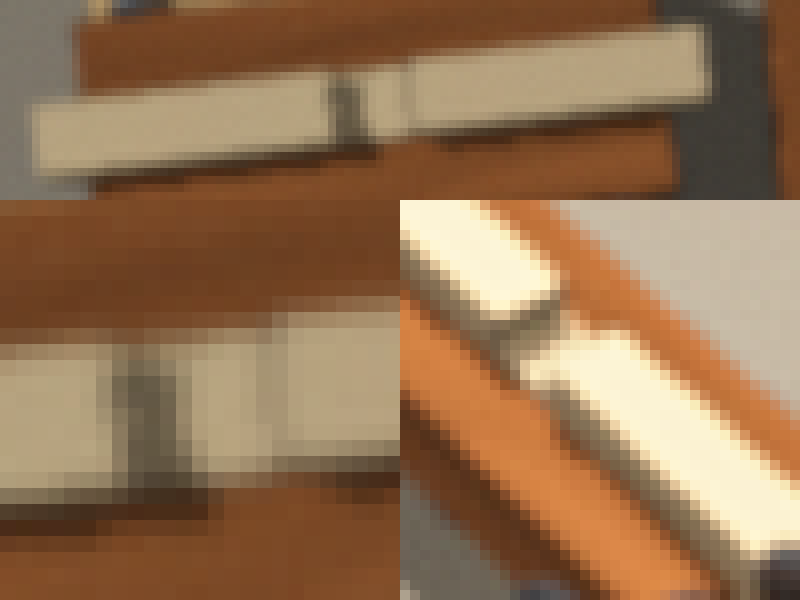

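Crop: the notch is between its left line at about u=210.5 and its right line at about u=220.3, with the rail's left end at u≈174 and its right end at u≈258. Next, subpixel edges.

Run:
```python
from station import robot
from h import *
t=cv2.imread("pics/tm.png"); c=robot.get_calibration("top")
g=cv2.GaussianBlur(t[...,0].astype(float),(0,0),.01) if 0 else t[...,0].astype(float)   # blue: pale rail vs red wood
up=[];lo=[]
for u in list(range(181,206))+list(range(226,252)):
    vc=int(round(192.5-(u-217)*.111)); col=g[:,u]; top=np.median(col[vc-2:vc+3])
    for out,d in((up,-1),(lo,1)):
        v=vc; far=min(col[vc+d*7],col[vc+d*6]); th=(top+far)/2
        while col[v]>th: v+=d
        out.append((u,v-d*(th-col[v])/(col[v-d]-col[v])))
up,lo=np.array(up),np.array(lo)
Pu,Pl=plane(c,up,.1),plane(c,lo,.1)
fu=np.polyfit(Pu[:,1],Pu[:,0],1);fl=np.polyfit(Pl[:,1],Pl[:,0],1)
print(fu,fl,"resid",np.std(Pu[:,0]-np.polyval(fu,Pu[:,1])),np.std(Pl[:,0]-np.polyval(fl,Pl[:,1])))
k=(fu[0]+fl[0])/2; f=(fu+fl)/2; print("yaw deg",np.degrees(np.arctan(-fu[0])),np.degrees(np.arctan(-fl[0])),"width",(fu-fl)@[.2,1]*np.cos(np.arctan(k)))
# profile along rail
yaw=np.arctan(-k); ey=np.array([-np.sin(yaw),np.cos(yaw)])
p0=np.array([np.polyval(f,.2),.2])
S=np.arange(-.19,.19,.002); pr=np.zeros(len(S))
ex=np.array([np.cos(yaw),np.sin(yaw)])
for o in np.linspace(-.008,.008,5):
    P=p0+S[:,None]*ey+o*ex; uv=proj(c,np.c_[P,np.full(len(P),.1)]).astype(np.float32)
    pr+=cv2.remap(g.astype(np.float32),uv[:,0],uv[:,1],cv2.INTER_LINEAR)[:,0]/5 if 0 else cv2.remap(g.astype(np.float32),uv[:,:1].copy(),uv[:,1:].copy(),cv2.INTER_LINEAR)[:,0]/5
print("p0",p0)
for a,b in((-.19,-.14),(-.034,.042),(.13,.19)): 
    q=(S>a)&(S<b); print([(int(round(x*1000)),int(y)) for x,y in zip(S[q],pr[q])])
```

```text
[-0.09206244  0.58021025] [-0.0916691   0.54211039] resid 0.00031100130214088874 0.00023120132629415478
yaw deg 5.2599624507842515 5.237614068260388 width 0.03786176458568969
p0 [0.54278716 0.2       ]
[(-188, 52), (-186, 53), (-184, 52), (-182, 52), (-180, 53), (-178, 53), (-176, 52), (-174, 53), (-172, 55), (-170, 59), (-168, 70), (-166, 83), (-164, 99), (-162, 112), (-160, 120), (-158, 125), (-156, 127), (-154, 127), (-152, 127), (-150, 127), (-148, 127), (-146, 127), (-144, 127), (-142, 126)]
[(-34, 127), (-32, 126), (-30, 126), (-28, 126), (-26, 126), (-24, 126), (-22, 126), (-20, 124), (-18, 120), (-16, 117), (-14, 116), (-12, 116), (-10, 120), (-8, 123), (-6, 126), (-4, 127), (-2, 128), (0, 127), (2, 126), (4, 123), (6, 115), (8, 106), (10, 95), (12, 83), (14, 75), (16, 71), (18, 70), (20, 71), (22, 76), (24, 84), (26, 96), (28, 108), (30, 117), (32, 123), (34, 126), (36, 127), (38, 127), (40, 127)]
[(130, 127), (132, 127), (134, 127), (136, 127), (138, 127), (140, 127), (142, 127), (144, 126), (146, 126), (148, 126), (150, 126), (152, 126), (154, 127), (156, 127), (158, 127), (160, 127), (162, 127), (164, 127), (166, 127), (168, 127), (170, 126), (172, 124), (174, 119), (176, 115), (178, 109), (180, 106), (182, 105), (184, 104), (186, 104), (188, 104)]
```

Rail length checks out at 341 mm and its yaw is 5.25°. The notch is at about (0.543, 0.2055), matching both the end midpoint and the lines. Next I'll pick the stick, cross-checking its yaw and the notch in the side view.

```bash
cat >> h.py <<'E'
from scipy.spatial.transform import Rotation as R
def ori(deg): return (R.from_euler('z',deg,degrees=True)*R.from_euler('x',180,degrees=True)).as_rotvec()
E
python3 - <<'E'
from station import robot
from h import *
yaws=[]
for n,f in(("top","tm"),("side","sm")):
    im=cv2.imread(f"pics/{f}.png"); c=robot.get_calibration(n)
    tgt=np.array([360,191] if n=="top" else [328,293])
    ce,a,m=min(blobs(im),key=lambda b:np.hypot(*(b[0]-tgt)))
    b=cv2.boxPoints(cv2.minAreaRect(cv2.findContours(m,0,1)[0][0])); e=max([(b[0],b[1]),(b[1],b[2])],key=lambda q:np.hypot(*(q[0]-q[1])))
    P=plane(c,e,.018); d=P[1]-P[0]; y=np.degrees(np.arctan2(d[1],d[0]))%180; yaws.append(y); print(n,"stick",plane(c,[ce],.018)[0,:2],"yaw",y)
s=cv2.imread("pics/sm.png"); c=robot.get_calibration("side")
Rz=R.from_euler('z',5.25,degrees=True).as_matrix(); N=np.array([.5428,.2055,.1])
L=[[a*.018,b*.0195,0] for a in(-1,1) for b in(-1,1)]
big=cv2.resize(s[150:230,210:290],None,fx=7,fy=7,interpolation=cv2.INTER_NEAREST)
for p in proj(c,N+np.array(L)@Rz.T): cv2.circle(big,tuple(int(v) for v in (p-[210,150]+.5)*7),3,(255,0,0),-1)
for sx in(-.018,.018):
    q=proj(c,N+np.array([[sx,-.17,0],[sx,.17,0]])@Rz.T); q=((q-[210,150]+.5)*7).astype(int); cv2.line(big,tuple(map(int,q[0])),tuple(map(int,q[1])),(0,255,0),1)
cv2.imwrite("pics/chk.png",big)
p=[.5385,-.397]
for z in(.3,.1,.009): print(robot.solve_ik([*p,z],ori(167)))
print(robot.solve_ik([.5428,.2055,.112],ori(185.25)))
E
```

```text
top stick [ 0.53697105 -0.39903359] yaw 166.41854782431724
side stick [ 0.53913124 -0.39393899] yaw 165.67298202206206
[-0.80166139  0.44744056  1.06821345  0.          1.62593865 -2.14556491]
[-0.80166139  0.55870024  1.37636753  0.          1.20652488 -2.14556491]
[-0.80166139  0.65373162  1.45543809  0.          1.03242293 -2.14556491]
[ 0.16983412  0.40221852  1.60502732  0.          1.13434682 -1.492592  ]
```

View pics/chk.png

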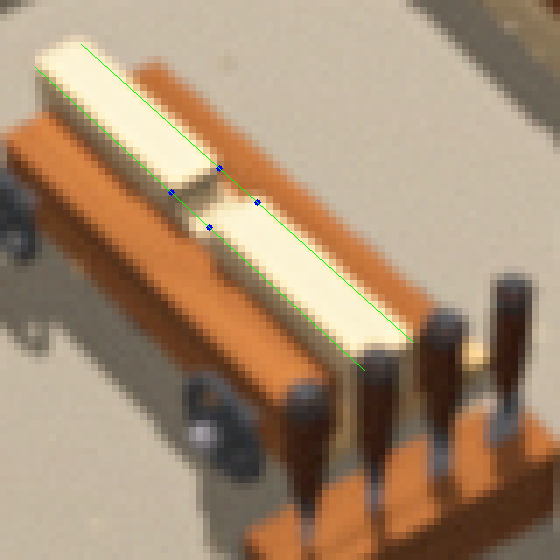

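The side view agrees with the notch estimate to within about 1 px (2–3 mm). Now the grasp.

Run:
```python
from station import robot
from h import *
p=[.538,-.3965]; o=ori(166)
q=robot.read_tool_pos(); robot.move_l([q[0],q[1],.32],feed=.2)
robot.movep([*p,.30],o); robot.grip(.075)
robot.move_l([*p,.06],feed=.2); robot.move_l([*p,.009],feed=.06)
robot.grip(0.0,grip_force=30); print("gap",robot.read_finger_gap(),robot.read_grasp_force(),robot.read_tool_pos())
robot.move_l([*p,.03],feed=.04); robot.move_l([*p,.30],feed=.15)
print("gap",robot.read_finger_gap(),robot.read_grasp_force(),robot.read_wrist_force(),robot.read_wrist_torque(),robot.read_time())
G=[.5428,.2055]
robot.movep([.54,-.1,.32],ori(175)); print(robot.read_tool_pos())
robot.movep([*G,.30],ori(185.25)); robot.move_l([*G,.16],feed=.12)
robot.dwell(.3)
for n in("top","side"): cv2.imwrite(f"pics/{n}_h.png",np.median([robot.camera(n) for _ in range(3)],0).astype(np.uint8))
print(robot.read_tool_pos(),robot.read_tool_rot(),robot.read_time())
t=cv2.imread("pics/top_h.png");s=cv2.imread("pics/side_h.png")
r=lambda a,k:cv2.resize(a,None,fx=k,fy=k,interpolation=cv2.INTER_NEAREST)
cv2.imwrite("pics/hov.png",np.hstack([r(t[150:230,175:255],5),r(s[130:210,200:280],5)]))
```

```text
gap 0.035898493548959444 29.99815821647644 [ 0.53803773 -0.39638067  0.00905495]
gap 0.03589172670547844 29.99611794948578 [-0.01335158  0.20101439 -1.99920493] [ 0.02776398 -0.0632428  -0.02562605] 10.8667
[ 0.54023988 -0.10113188  0.31979116]
[0.54278206 0.2055021  0.15998422] [ 1.43894600e-01 -3.13825175e+00  3.90803691e-06] 15.0917
```

View pics/hov.png

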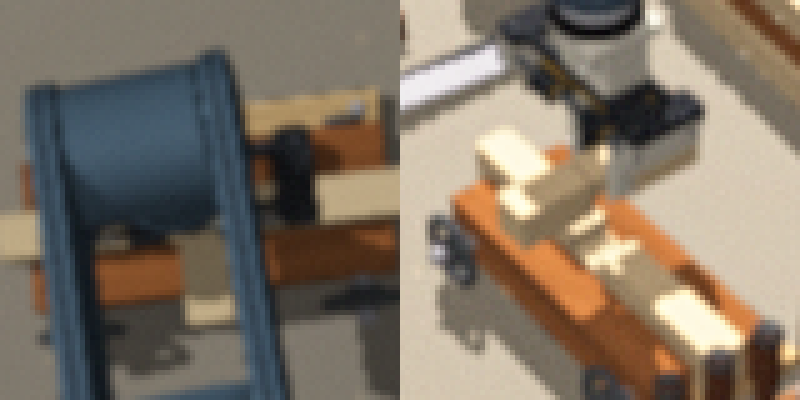

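```bash
cat >> h.py <<'E'
def overlay(robot,fn,center,yaw,notch,out,k=6,suffix="h"):
    Ms=[]
    for n,(x0,y0) in(("top",(185,165)),("side",(205,135))):
        c=robot.get_calibration(n); im=cv2.imread(fn%n)
        b=cv2.resize(im[y0:y0+66,x0:x0+66],None,fx=k,fy=k,interpolation=cv2.INTER_CUBIC)
        def draw(cen,yw,pts,pairs,col):
            M=R.from_euler('z',yw,degrees=True).as_matrix(); q=((proj(c,np.array(cen)+np.array(pts)@M.T)-[x0,y0]+.5)*k).astype(int)
            for i,j in pairs: cv2.line(b,tuple(map(int,q[i])),tuple(map(int,q[j])),col,1)
        B=[[x*.09,y*.018,z*.018] for x in(-1,1) for y in(-1,1) for z in(-1,1)]
        draw(center,yaw,B,[(0,1),(1,3),(3,2),(2,0),(0,4),(1,5),(2,6),(3,7),(4,5),(5,7),(7,6),(6,4)],(255,0,0))
        draw(notch,5.25,[[x*.018,y,0] for x in(-1,1) for y in(-.17,-.0185,.0185,.17)],[(0,1),(4,5),(2,3),(6,7),(0,4),(1,5),(2,6),(3,7)],(0,255,0))
        Ms.append(b)
    cv2.imwrite(out,np.hstack(Ms))
E
python3 - <<'E'
from station import robot
from h import *
overlay(robot,"pics/%s_h.png",[.5428,.2055,.16+.009],5.25,[.5428,.2055,.1],"pics/ov.png")
E
```

```text
(no output)
```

View pics/ov.png

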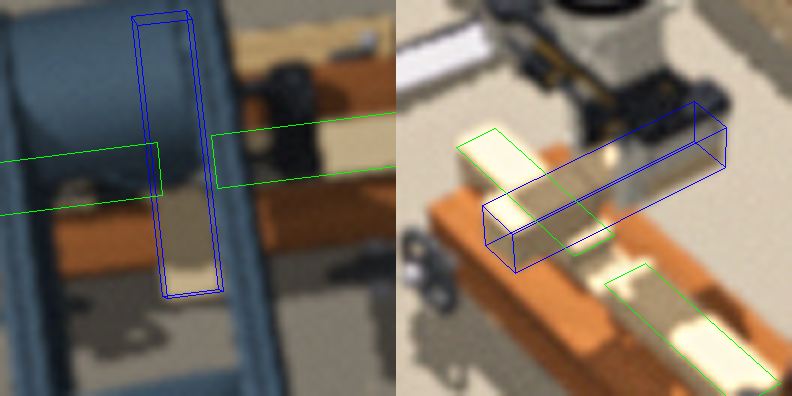

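Run:
```python
from station import robot
from h import *
M=R.from_euler('z',5.25,degrees=True).as_matrix()
def prof(n,f,cen,axis,S,offs,oax):
    c=robot.get_calibration(n); g=cv2.imread(f)[...,0].astype(np.float32); out=np.zeros(len(S))
    for o in offs:
        L=np.zeros((len(S),3)); L[:,axis]=S; L[:,oax]=o
        uv=proj(c,np.array(cen)+L@M.T).astype(np.float32)
        out+=cv2.remap(g,uv[:,:1].copy(),uv[:,1:].copy(),cv2.INTER_LINEAR)[:,0]/len(offs)
    return [(int(round(s*1000)),int(v)) for s,v in zip(S,out)]
N=[.5428,.2055,.1]
S=np.arange(-.034,.035,.002)
print("side rail across, left part",prof("side","pics/sm.png",N,0,S,np.linspace(.05,.15,15),1))
print("right part",prof("side","pics/sm.png",N,0,S,np.linspace(-.1,-.04,10),1))
print("side rail along",prof("side","pics/sm.png",N,1,np.arange(-.04,.042,.002),np.linspace(-.01,.01,5),0))
print("side far end",prof("side","pics/sm.png",N,1,np.arange(.154,.186,.002),np.linspace(-.01,.01,5),0))
T=[.5428,.2055,.151]
print("top stick end z151",prof("top","pics/top_h.png",T,0,np.arange(-.106,-.07,.002),np.linspace(-.008,.008,5),1))
T=[.5428,.2055,.187]
print("top stick across z187",prof("top","pics/top_h.png",T,1,np.arange(-.03,.031,.002),np.linspace(-.085,-.06,6),0))
print("side stick end z187",prof("side","pics/side_h.png",T,0,np.arange(-.106,-.07,.002),np.linspace(-.008,.008,5),1))
print("side stick across z187",prof("side","pics/side_h.png",T,1,np.arange(-.03,.031,.002),np.linspace(-.085,-.04,6),0))
print("side stick along",prof("side","pics/side_h.png",T,0,np.arange(-.06,.01,.002),np.linspace(-.008,.008,5),1))
```

```text
side rail across, left part [(-34, 68), (-32, 69), (-30, 72), (-28, 76), (-26, 81), (-24, 85), (-22, 94), (-20, 108), (-18, 126), (-16, 149), (-14, 172), (-12, 190), (-10, 203), (-8, 210), (-6, 214), (-4, 214), (-2, 214), (0, 213), (2, 212), (4, 212), (6, 212), (8, 213), (10, 213), (12, 213), (14, 210), (16, 204), (18, 194), (20, 178), (22, 157), (24, 135), (26, 114), (28, 98), (30, 89), (32, 85), (34, 84)]
right part [(-34, 52), (-32, 58), (-30, 65), (-28, 73), (-26, 79), (-24, 84), (-22, 93), (-20, 105), (-18, 123), (-16, 148), (-14, 172), (-12, 190), (-10, 202), (-8, 210), (-6, 211), (-4, 212), (-2, 211), (0, 211), (2, 211), (4, 211), (6, 211), (8, 211), (10, 211), (12, 211), (14, 208), (16, 202), (18, 190), (20, 168), (22, 143), (24, 115), (26, 90), (28, 70), (30, 61), (32, 58), (34, 58)]
side rail along [(-40, 209), (-38, 209), (-36, 210), (-34, 211), (-32, 210), (-30, 210), (-28, 210), (-26, 211), (-24, 209), (-22, 207), (-20, 205), (-18, 201), (-16, 194), (-14, 186), (-12, 179), (-10, 171), (-8, 162), (-6, 152), (-4, 138), (-2, 125), (0, 116), (2, 107), (4, 100), (6, 95), (8, 
[... 1282 characters left out ...]
, (-18, 109), (-16, 119), (-14, 129), (-12, 139), (-10, 145), (-8, 147), (-6, 147), (-4, 148), (-2, 148), (0, 147), (2, 147), (4, 147), (6, 146), (8, 147), (10, 152), (12, 157), (14, 161), (16, 168), (18, 175), (20, 179), (22, 180), (24, 179), (26, 176), (28, 171), (30, 169)]
side stick along [(-60, 109), (-58, 109), (-56, 111), (-54, 111), (-52, 111), (-50, 111), (-48, 111), (-46, 110), (-44, 110), (-42, 110), (-40, 111), (-38, 113), (-36, 113), (-34, 113), (-32, 113), (-30, 113), (-28, 113), (-26, 111), (-24, 108), (-22, 105), (-20, 104), (-18, 103), (-16, 105), (-14, 108), (-12, 111), (-10, 111), (-8, 111), (-6, 112), (-4, 114), (-2, 120), (0, 128), (2, 139), (4, 148), (6, 154), (8, 157)]
```

Stick centred in the grasp in both views, within about 1 mm. The side view puts the rail about 3 mm further in +x and +y than the top view, so I'll split the difference, descend and check from near.

Run:
```python
from station import robot
from h import *
G=[.5444,.2070]
robot.move_l([*G,.16],feed=.03)
print(robot.move_l([*G,.125],feed=.04)); print(robot.move_l([*G,.115],feed=.02))
robot.dwell(.5)
print(robot.read_tool_pos(),robot.read_wrist_force(),robot.read_finger_gap(),robot.read_grasp_force(),robot.read_time())
for n in("top","side"): cv2.imwrite(f"pics/{n}_f.png",np.median([robot.camera(n) for _ in range(5)],0).astype(np.uint8))
s=cv2.imread("pics/side_f.png")[150:210,220:280]; s=np.clip(s*1.0,0,255).astype(np.uint8)
cv2.imwrite("pics/fin.png",cv2.resize(s,None,fx=10,fy=10,interpolation=cv2.INTER_CUBIC))
overlay(robot,"pics/%s_f.png",[*G,.124],5.25,[*G,.1],"pics/ovf.png")
```

```text
False
False
[0.54437662 0.20700992 0.11503076] [-0.77182407 -0.17752938 -1.63240007] 0.03582641650257266 29.996039271354675 17.5167
```

View pics/fin.png

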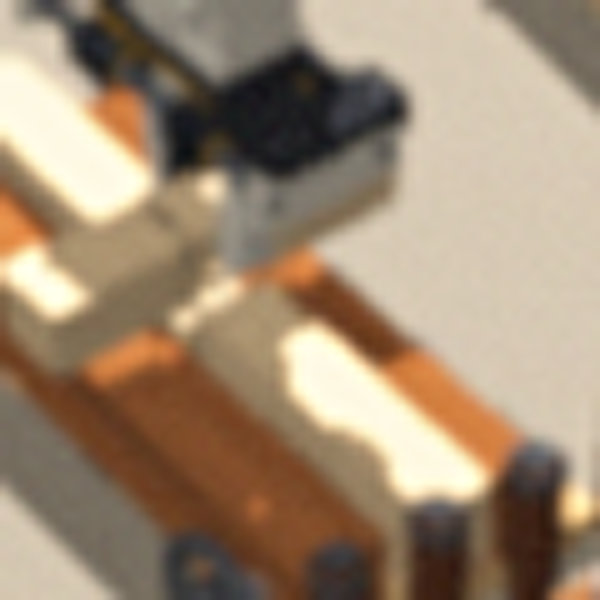

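View pics/ovf.png

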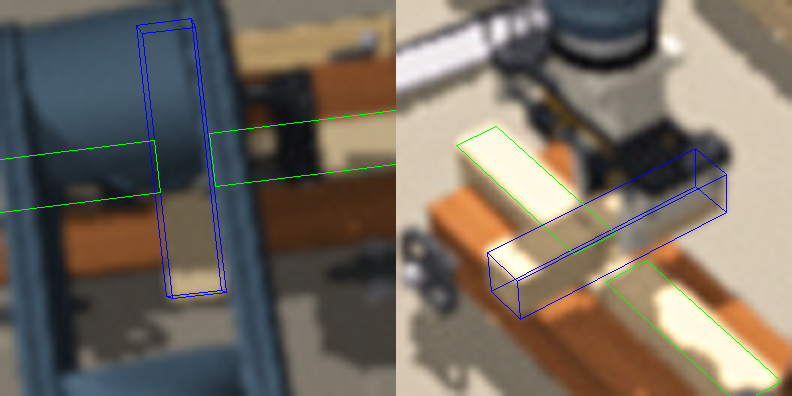

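The stick sits squarely over the notch in both overlays. The wrist force has shifted a little, so I'll compare averaged readings here and 15 mm higher to rule out contact.

Run:
```python
from station import robot
from h import *
def av():
    a=[]
    for _ in range(25): a.append(np.r_[robot.read_wrist_force(),robot.read_wrist_torque()]); robot.dwell(.02)
    return np.mean(a,0).round(3),np.std(a,0).round(3)
G=[.5444,.2070]
print(av()); robot.move_l([*G,.13],feed=.03); robot.dwell(.4); print(av())
robot.move_l([*G,.115],feed=.02); robot.dwell(.4); print(av()); print(robot.read_time(),robot.read_tool_pos(),np.abs(robot.read_qvel()).max())
M=R.from_euler('z',5.25,degrees=True).as_matrix()
def prof(n,f,cen,axis,S,offs,oax):
    c=robot.get_calibration(n); g=cv2.imread(f)[...,0].astype(np.float32); out=np.zeros(len(S))
    for o in offs:
        L=np.zeros((len(S),3)); L[:,axis]=S; L[:,oax]=o
        uv=proj(c,np.array(cen)+L@M.T).astype(np.float32)
        out+=cv2.remap(g,uv[:,:1].copy(),uv[:,1:].copy(),cv2.INTER_LINEAR)[:,0]/len(offs)
    return [(int(round(s*1000)),int(v)) for s,v in zip(S,out)]
T=[*G,.142]
print("side end",prof("side","pics/side_f.png",T,0,np.arange(-.1,-.078,.002),np.linspace(-.008,.008,5),1))
print("side line",prof("side","pics/side_f.png",T,0,np.arange(-.034,-.006,.002),np.linspace(-.008,.008,5),1))
print("side -y edge",prof("side","pics/side_f.png",T,1,np.arange(-.03,.03,.002),np.linspace(-.085,-.075,3),0))
print("top end",prof("top","pics/top_f.png",[*G,.106],0,np.arange(-.1,-.078,.002),np.linspace(-.008,.008,5),1))
```

```text
(array([-0.089, -0.035, -1.923,  0.02 , -0.002, -0.   ]), array([0.437, 0.515, 0.367, 0.03 , 0.027, 0.022]))
(array([-0.02 , -0.168, -1.742,  0.044, -0.008,  0.007]), array([0.513, 0.468, 0.481, 0.037, 0.022, 0.025]))
(array([-0.126,  0.121, -1.564,  0.036,  0.007,  0.002]), array([0.54 , 0.378, 0.479, 0.026, 0.027, 0.028]))
21.6167 [0.54443018 0.20702248 0.11504363] 0.0012500732350432158
side end [(-100, 74), (-98, 85), (-96, 98), (-94, 117), (-92, 141), (-90, 168), (-88, 193), (-86, 213), (-84, 225), (-82, 230), (-80, 230), (-78, 222)]
side line [(-34, 111), (-32, 112), (-30, 112), (-28, 110), (-26, 107), (-24, 103), (-22, 99), (-20, 95), (-18, 95), (-16, 97), (-14, 101), (-12, 106), (-10, 110), (-8, 112), (-6, 112)]
side -y edge [(-30, 81), (-28, 82), (-26, 85), (-24, 96), (-22, 111), (-20, 132), (-18, 154), (-16, 177), (-14, 196), (-12, 212), (-10, 215), (-8, 218), (-6, 220), (-4, 221), (-2, 218), (0, 217), (2, 217), (4, 215), (6, 212), (8, 213), (10, 214), (12, 216), (14, 216), (16, 214), (18, 203), (20, 183), (22, 158), (24, 132), (26, 108), (28, 89)]
top end [(-100, 93), (-98, 84), (-96, 76), (-94, 77), (-92, 90), (-90, 105), (-88, 120), (-86, 130), (-84, 133), (-82, 134), (-80, 131), (-78, 125)]
```

No contact: the readings match within noise. Both views agree that the stick is centred to within 1–2 mm, so I'm handing in.

```bash
python3 -c "
from station import robot
print(robot.hand_in())"
```

```text
the job is handed in; nothing more can be done
None
```

I handed the job in with the cross-piece held still about 6 mm above the rail, level and square. By my measurements its notch is within 1–2 mm of the rail's notch, and the force readings showed no contact with the rail or vise. The hand-in returned no verdict, and I did not re-measure the other pieces after the carry.

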